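# Index the banding wheel to the next hole

## Robot

A 6-joint arm with a two-finger parallel gripper is mounted at the origin on the work surface. World frame = base frame: x ahead of the robot, y to its left, z up, the work surface at z = 0. Lengths are in mm, angles in degrees, forces in N, time in s.
With the tool pointing down it reaches from about 300 to 850 mm from the base axis. Payload 4.2 kg.
Tool frame: the origin (TCP) lies between the finger pads; the fingertips stand 8 mm ahead of it and the grasp point (between the pads) lies 11 mm behind it; x points along the fingers, y is the direction in which the jaws open and shut, and the axes are right-handed (so a half turn about x gives the same grasp; the last joint's range is limited). The gripper opens to 91 mm and grips with 3 to 60 N. Pads are 32 mm wide; open, the fingers measure 118 mm over their backs; the gripper's body (76 mm by 178 mm) begins 60 mm behind the grasp point.
Start: joints at [-75.573, 18.312, 89.639, -0, 72.044, -1.146], TCP at [154.37, -553.906, 221.976] pointing down, gripper open.
Joint ranges: [-177.97, 177.97], [-48.28, 115.42], [12.27, 149.76], [-77.06, 257.06], [2.81, 150.46], [-146.56, 146.56]. Speed limits (degrees/s): [147.25, 147.25, 180, 180, 180, 180].

## Interface

Orientations are given as [roll, pitch, yaw] about the fixed x, y, z axes, in that order (R = Rz(yaw) Ry(pitch) Rx(roll)).
In Python, from workcell import env gives the robot as it stands.
- The arm moves only by the tool arm_command, never from a script. Its arguments are lists of equal length, an entry for each row: "slide": the shift along the tool's x, y, z in cm, a list of three; "turn": the turn, a rotation vector about the tool's x, y, z in rad, a list of three; "grip": the closure in counts, from 0 (fully open) to 255 (shut). A call has 1 to 20 rows; each row is the pose to reach, as a shift and turn from the pose commanded when the call began, along the tool's axes at that moment; what a row does not reach only later rows make up. A row lasts 1/12 s, in which the tool goes at most 41.7 mm and 7.16 degrees, less where a joint would pass 70% of its speed; a pose out of reach is approached as far as the arm can. A call with a gripper value outside its range is refused whole. The fingers move at their own pace and stop on an object; "newtons" is the grip in N (left out, the last holds). Time passes only in rows, so rows that repeat a pose let the fingers close. It gives the time, the measured TCP pose, the force and the opening at its end, in the units of the state.
- env.state(): the state, without advancing time (a new reading comes with each control period).
- env.grab_frame(name): name is "side" or "top" or "wrist"; returns (picture, depth): 400x640x3 uint8, red, green, blue; 400x640 float32, mm along the optical axis (not along the pixel's ray), 0 where there is no reading.
- env.calibration(name): a dict with "K" (3x3 intrinsics, pixels), "camera_from_world" (4x4, takes a point from world to camera coordinates); the wrist camera has in their place "T_tool_cam" (4x4, takes a point from camera to tool coordinates, whose origin is the TCP and whose axes are the tool frame's). Camera axes: x right, y up, looking along -z (the intrinsics and any distortion apply to the point x, -y, -z); pixel columns grow to the right and rows downward; lengths in mm; the calibration is good to about 2 mm. A picture is of the moment at which its call begins: read the wrist's pose just before it. calibration takes no time and is no camera call.
- env.job_done(): hands the job in, once; it reports no verdict.
Trained networks look in the newest picture that a camera, given by its name, has taken for a name from the list of things; names that differ only in an ending like _2 or _b are one class to them, and where a whole thing is asked for, a point or a joint stands for the part that bears it (a point fixed in the world has none). Each returns a list of dicts, best first, with "p" (0 to 1); they miss things now and then, are a little off and sometimes report something else, mostly with a low value. They report only what shows in the picture. A call takes as long as a camera call.
- env.search_frame(camera, label): "point" ([x, y, z] in mm, in world coordinates, good to about 4 mm: the middle of the surface that is visible of it).
The state is a dict: "time_s": time; "qpos": joint angles; "qvel": joint speeds; "effort": joint torques, N m; "ee_pos": TCP position; "ee_rot": TCP orientation; "force": force on the tool from outside, world axes, zero at the start; "torque": the same for the moment, N m; "gripper_width": finger opening in mm.
Only numpy, scipy, OpenCV 4.12 (cv2) and the standard library are available. Lean on these libraries where they do the work, as an engineer would, in place of code of your own. Each camera call takes 0.05 s, during which the arm holds its last target.

## Task

Turn the banding wheel with the lantern on it to its next decorating position: draw the spring index pin up out of its hole by the black knob, swing the wheel anticlockwise (seen from above) and let the pin drop fully home in the very next hole. Nobody measured where that hole was drilled, so feel for it gently without forcing the pin against the track, do not touch the clay lantern or let it slip on the wheel, leave the other things alone, and let go at the end.

Things in the scene. Friction and masses are not known exactly. Their poses are not given: they have to be found in the camera images.
- stand: Fixed banding-wheel stand: grey foot and a dark flat disc 324 mm across, its top 40 mm above the table. Origin on the table at the wheel's vertical axis; z up; its x axis points from the wheel's axis to the hole in which the pin sits at the start.
- track: Fixed light metal arc-shaped track on the dark disc, centred on the wheel's axis (same origin and axes as the stand): 125 to 155 mm from the axis, top 52 mm above the table, 12 mm thick, smooth (one 0.3 mm step down). It has three square through holes 11 mm wide, 140 mm from the axis: the starting one on its x axis and two more anticlockwise from it (see wheel).
- pin: Steel index pin, 8 mm diameter, flat tip with a chamfered edge (5 mm flat), upright, 140 mm from the wheel's axis on an arm of the wheel. Beware: the body's origin is on the wheel's axis, not at the pin (use knob); it is at table height when the pin is home. Home, the tip reaches 10 mm into the track; more than 10 mm of lift frees it.
- plunger (a joint): Lift of the pin and its knob in m: 0 fully home in a hole, 0.010 when the tip rests on the track between holes, 0.020 fully drawn (stop). A spring pushes it down with about 5 N at 0, 7.5 N at 0.010 and 10 N at 0.020; let go, it drops by itself.
- knob (a point): Centre of the black cylindrical knob straight above the pin, 26 mm diameter, 30 mm high, 140 mm from the wheel's axis; 115 mm above the table when home, rising with the pin. Home, 14 mm of bare stem lies below it over a steel boss of 25 mm diameter on the wheel's arm, whose top is 86 mm above the table.
- wheel (a joint): Angle of the wheel in rad: 0 in the starting hole, growing anticlockwise seen from above; stops at -0.05 and 1.45. The next hole is somewhere between 0.55 and 0.95 (not measured), the one after it 0.45 further. It turns easily (about 1 N at the knob), stays where it is left, and is carried round by the knob. The pin has about 1.5 mm play each way in a hole.
- wheel_top (a point): Centre of the top face of the round aluminium wheel (200 mm diameter, 12 mm thick), 74 mm above the table, on the wheel's axis.
- lantern: Brown clay lantern standing loose on the middle of the wheel, about 106 mm across, 138 mm tall, about 0.8 kg; origin under its centre, z up. Not to be touched.
- bowl: Bystander: terracotta bowl, 130 mm across, 60 mm high; origin under its centre.
- jar: Bystander: closed glass jar, 68 mm across, 85 mm high; origin under its centre.
- cutter: Bystander: thin steel cutter ring, 72 mm across, 22 mm high; origin under its centre.
- brush: Bystander: brush, 200 mm long, lying on the table; origin under its middle, x along it.

How it is judged:
By the outcome, as a careful person would: the job done as asked, in the order asked, and still so for the second after the job is handed in, with the robot touching nothing.
It also fails if it takes over 64 s, if anything falls off the work surface, if the arm or the gripper's body presses on something with over 40 N, if the wrist force passes 120 N, or if a joint passes its speed limit or range.

## Working session

There is one attempt and no reset: what is moved stays moved. The work goes in short steps, Python scripts to look and compute and a tool call to move; the robot and the scene stay as the last step left them, time stands still between calls to the robot, and variables do not carry over. Pictures are saved under pics/ and viewed, and the job is handed in when it is done.

Besides the shell and the picture viewer there is one more tool, called after "Emit:" as a command line: name --argument value ..., lists and objects as JSON in quotes. arm_command: Moves the arm, as the interface text tells. Its arguments: {"type":"object","properties":{"slide":{"type":"array","items":{"type":"array","items":{"type":"number"}}},"turn":{"type":"array","items":{"type":"array","items":{"type":"number"}}},"grip":{"type":"array","items":{"type":"number"}},"newtons":{"type":"number"}},"required":["slide","turn","grip"]}

```bash
ls; mkdir -p pics; python3 - <<'E'
from workcell import env
import cv2
print(env.state())
for n in ("side","top","wrist"):
    p,d=env.grab_frame(n)
    cv2.imwrite(f"pics/a_{n}.png",p[:,:,::-1])
for l in ("knob","lantern","wheel_top","stand","pin"):
    for c in ("side","top"):
        try: print(l,c,env.search_frame(c,l)[:2])
        except Exception as e: print(l,c,e)
E
```

```text
pics
{'time_s': 0.0, 'qpos': array([-7.55724713e+01,  1.83508993e+01,  8.97058719e+01,  8.17493418e-04,
        7.20447820e+01, -1.14598031e+00]), 'qvel': array([ 0.04517081, -0.02920723,  0.03579879, -0.08347336, -0.08642661,
       -0.01070131]), 'effort': array([ 9.80095174e-04, -4.12470317e+01, -2.31970650e+01,  7.26644299e-02,
        4.53802804e-02, -1.23509567e-04]), 'ee_pos': array([ 154.25410156, -553.41013316,  221.13133567]), 'ee_rot': array([-91.58448187,  89.89844379, 103.98877446]), 'force': array([0.08590527, 0.62964164, 0.13706223]), 'torque': array([-0.00910496, -0.03156283, -0.00741304]), 'gripper_width': 91.4940244430519}
knob side [{'point': [529.6, -136.7, 117.5], 'p': 0.72}]
knob top [{'point': [528.2, -129.5, 132.3], 'p': 0.43}]
lantern side [{'point': [533.6, -30.6, 149.7], 'p': 0.82}]
lantern top [{'point': [533.3, 9.7, 174.8], 'p': 0.98}]
wheel_top side [{'point': [533.8, -44.1, 74.4], 'p': 0.76}]
wheel_top top [{'point': [531.9, 3.4, 71.6], 'p': 0.91}]
stand side []
stand top [{'point': [524.8, 10.8, 43.1], 'p': 0.78}, {'point': [529.8, 0.9, 69.6], 'p': 0.25}]
pin side []
pin top []
```

View pics/a_side.png

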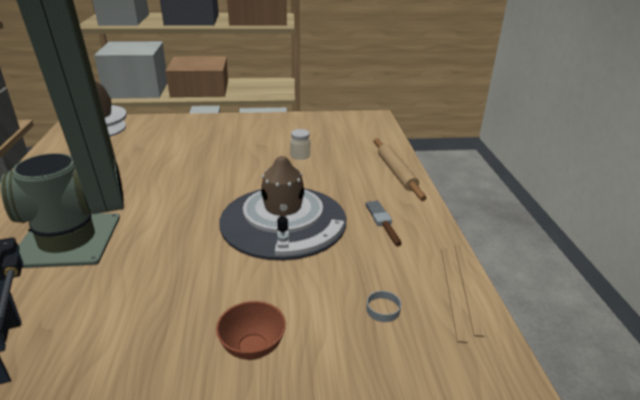

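View pics/a_top.png

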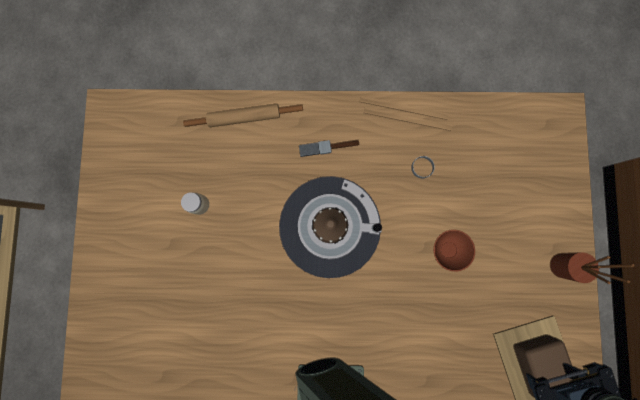

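View pics/a_wrist.png

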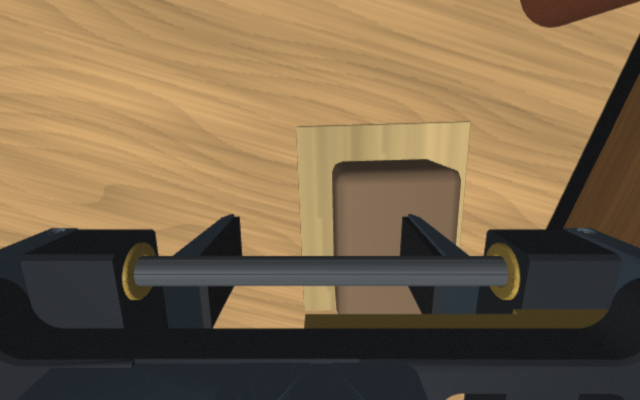

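```bash
cat > h.py <<'E'
from workcell import env
import numpy as np, cv2
from scipy.spatial.transform import Rotation as R
def Tw(s):
    T=np.eye(4);T[:3,:3]=R.from_euler('xyz',s['ee_rot'],degrees=True).as_matrix();T[:3,3]=s['ee_pos'];return T
def wfc(name,s=None):
    c=env.calibration(name)
    return (Tw(s)@np.array(c['T_tool_cam']) if name=='wrist' else np.linalg.inv(c['camera_from_world'])), c
def onplane(name,px,z,s=None):
    T,c=wfc(name,s); px=np.asarray(px,float).reshape(-1,1,2)
    u=cv2.undistortPoints(px,np.array(c['K']),np.array(c['dist']) if 'dist' in c else None).reshape(-1,2)
    d=np.c_[u[:,0],-u[:,1],-np.ones(len(u))]@T[:3,:3].T
    o=T[:3,3]; return o+d*((z-o[2])/d[:,2])[:,None]
def project(name,P,s=None):
    T,c=wfc(name,s);P=np.asarray(P,float).reshape(-1,3)
    q=(np.c_[P,np.ones(len(P))]@np.linalg.inv(T).T)[:,:3]
    return cv2.projectPoints(np.c_[q[:,0],-q[:,1],-q[:,2]],np.zeros(3),np.zeros(3),np.array(c['K']),np.array(c['dist']) if 'dist' in c else None)[0].reshape(-1,2)
E
python3 - <<'E'
from h import *
for n in ("top","side","wrist"): print(env.calibration(n))
im=cv2.imread("pics/a_top.png")[165:290,265:395]
cv2.imwrite("pics/b.png",cv2.resize(im,None,fx=4.6,fy=4.6,interpolation=cv2.INTER_CUBIC))
print(onplane("top",[[330,227],[377,227]],130))
print(Tw(env.state()))
E
```

```text
{'K': array([[371.24266285,   0.        , 322.63722173],
       [  0.        , 371.24266285, 198.71585486],
       [  0.        ,   0.        ,   1.        ]]), 'camera_from_world': array([[ 1.37867812e-02, -9.99824590e-01, -1.26773326e-02,
         2.50243943e+01],
       [ 9.93716444e-01,  1.22919555e-02,  1.11249888e-01,
        -6.20612960e+02],
       [-1.11074544e-01, -1.41314517e-02,  9.93711602e-01,
        -1.15649398e+03],
       [ 0.00000000e+00,  0.00000000e+00,  0.00000000e+00,
         1.00000000e+00]])}
{'K': array([[485.35248841,   0.        , 321.43300895],
       [  0.        , 485.35248841, 198.19647931],
       [  0.        ,   0.        ,   1.        ]]), 'camera_from_world': array([[ 9.95208818e-01, -9.58102592e-02,  1.94885077e-02,
        -6.29856627e+02],
       [ 3.32453305e-02,  5.19057514e-01,  8.54092527e-01,
        -1.03696563e+02],
       [-9.19464828e-02, -8.49352513e-01,  5.19755859e-01,
        -1.20313870e+03],
       [ 0.00000000e+00,  0.00000000e+00,  0.00000000e+00,
         1.00000000e+00]])}
{'K': array([[317.55874158,   0.        , 320.57179205],
       [  0.        , 317.55874158, 199.29458722],
       [  0.        ,   0.        ,   1.        ]]), 'T_tool_cam': array([[-1.38544251e-04,  2.47079001e-01, -9.68995329e-01,
        -1.62242886e+02],
       [ 9.99999868e-01, -4.45040973e-04, -2.56455841e-04,
        -2.96100345e-01],
       [-4.94607477e-04, -9.68995237e-01, -2.47078907e-01,
        -6.91829074e+01],
       [ 0.00000000e+00,  0.00000000e+00,  0.00000000e+00,
         1.00000000e+00]])}
[[ 526.61277931    9.10114294  130.        ]
 [ 528.44330725 -128.12464798  130.        ]]
[[ 2.31230112e-05  2.68484444e-01 -9.63284020e-01  1.54369767e+02]
 [-1.29586180e-04 -9.63284011e-01 -2.68484445e-01 -5.53910630e+02]
 [-9.99999991e-01  1.31036465e-04  1.25178466e-05  2.22000018e+02]
 [ 0.00000000e+00  0.00000000e+00  0.00000000e+00  1.00000000e+00]]
```

View pics/b.png

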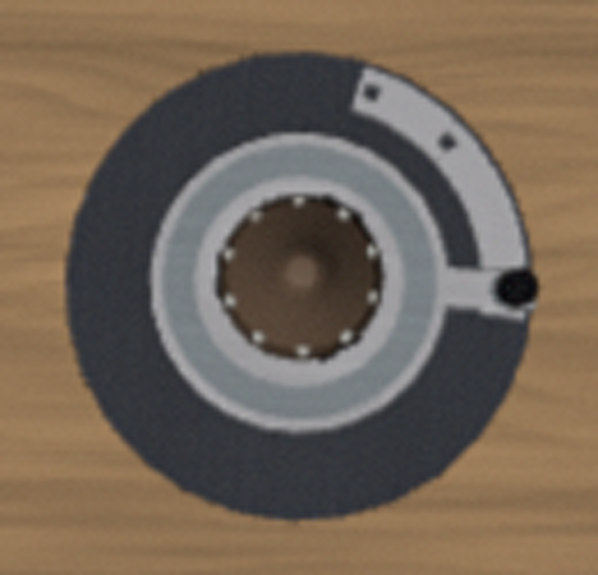

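```bash
python3 - <<'E'
from h import *
from scipy.optimize import least_squares
im=cv2.imread("pics/a_top.png")[165:290,265:395].astype(int)
# disc mask: not wood (wood: R-B large)
m=((im[:,:,2]-im[:,:,0])<35).astype(np.uint8)
m=cv2.morphologyEx(m,cv2.MORPH_CLOSE,np.ones((15,15)))
c=max(cv2.findContours(m,0,cv2.CHAIN_APPROX_NONE)[0],key=cv2.contourArea)[:,0]+[265,165]
P=onplane("top",c,40)[:,:2]
f=least_squares(lambda p:np.hypot(*(P-p[:2]).T)-p[2],[530,5,162],loss='soft_l1');print(f.x,np.abs(f.fun).mean())
c0=f.x[:2]
k=onplane("top",[[265+516/4.6,165+287/4.6]],122)[0,:2]
h=onplane("top",[[265+447/4.6,165+142/4.6],[265+371/4.6,165+91/4.6]],51)[:,:2]
for q in (k,*h): print(q,np.hypot(*(q-c0)),np.arctan2(*(q-c0)[::-1]))
print(env.state()['time_s'])
E
```

```text
[532.90120639  10.11881233 159.89563098] 0.8164055796765827
[ 527.59941012 -129.69385116] 139.91315134034943 -1.6086988818249794
[629.02694722 -92.03576   ] 140.27014898804913 -0.8157943966597574
[663.84607747 -39.56764336] 140.0546434107702 -0.36266247830214987
0.65
```

Emit:
arm_command --slide '[[0, -1, -1.5], [0, -2.5, -3.9], [0, -4.5, -7], [0, -6.5, -10], [0, -8.5, -13.1], [0, -10.5, -16.2], [0, -12.5, -19.2], [0, -14.5, -22.3], [0, -16.5, -25.4], [0, -18.5, -28.5], [0, -20.5, -31.5], [0, -22.5, -34.6], [0, -24.5, -37.7], [0, -26.5, -40.8], [0, -28.5, -43.8], [0, -30, -46.1], [0, -30.8, -47.4], [0, -30.8, -47.4], [0, -30.8, -47.4], [0, -30.8, -47.4]]' --turn '[[-0.04, 0, 0], [-0.12, 0, 0], [-0.2, 0, 0], [-0.3, 0, 0], [-0.4, 0, 0], [-0.5, 0, 0], [-0.6, 0, 0], [-0.7, 0, 0], [-0.8, 0, 0], [-0.9, 0, 0], [-1.0, 0, 0], [-1.08, 0, 0], [-1.15, 0, 0], [-1.2, 0, 0], [-1.24, 0, 0], [-1.26, 0, 0], [-1.26, 0, 0], [-1.26, 0, 0], [-1.26, 0, 0], [-1.26, 0, 0]]' --grip '[0, 0, 0, 0, 0, 0, 0, 0, 0, 0, 0, 0, 0, 0, 0, 0, 0, 0, 0, 0]'

```text
time_s: 2.32
ee_pos: [527.7, -130.5, 221.9]
ee_rot: [-53.2, 90.0, -145.5]
force: [-0.4, 0.4, -0.2]
gripper_width: 91.3
```

```bash
python3 - <<'E'
from h import *
s=env.state(); print(s['ee_pos'],s['ee_rot'],s['qpos'],s['force'])
p,d=env.grab_frame("wrist"); cv2.imwrite("pics/c_w.png",p[:,:,::-1]); np.save("cw.npy",d)
p,d2=env.grab_frame("top"); cv2.imwrite("pics/c_t.png",cv2.resize(p[165:290,265:395,::-1],None,fx=4.6,fy=4.6))
# predicted positions
c=np.array([532.9,10.1]);
for a,r,z in((-1.609,140,130),(-.816,140,52),(-.363,140,52)):
    print(project("wrist",[*(c+r*np.array([np.cos(a),np.sin(a)])),z],s))
E
```

```text
[ 527.67999773 -130.46626666  221.8635712 ] [ -53.24589742   89.95114757 -145.49265801] [-1.50774258e+01  1.55011045e+01  9.37155903e+01 -3.93817462e-02
  7.08149815e+01 -1.28177133e+01] [-0.37500886  0.38731403 -0.18757454]
[[320.70214461 204.01500044]]
[[417.16512772 145.24227655]]
[[454.40510128  90.65079273]]
```

View pics/c_w.png

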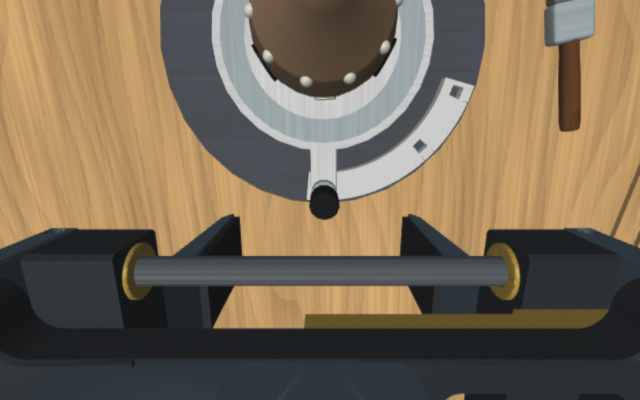

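View pics/c_t.png

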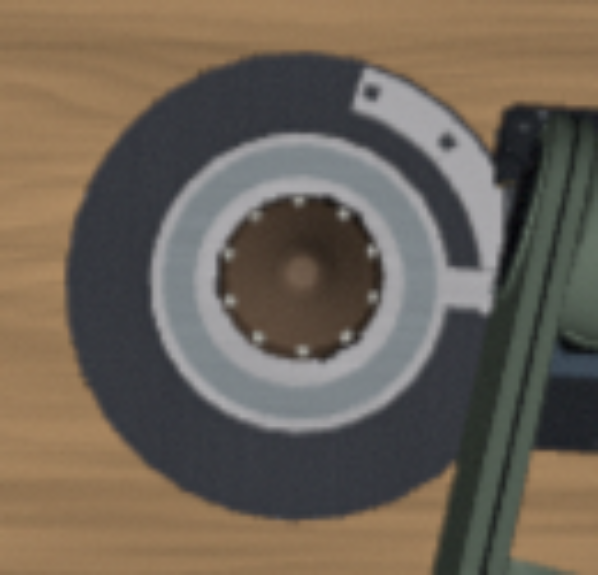

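```bash
python3 - <<'E'
from h import *
from scipy.optimize import least_squares
s=env.state()
im=cv2.imread("pics/c_w.png"); g=im.max(axis=2)
cv2.imwrite("pics/d.png",cv2.resize(im[60:225,290:490],None,fx=4,fy=4,interpolation=cv2.INTER_CUBIC))
# knob: dark blob
roi=(g[165:225,290:360]<38).astype(np.uint8)
n,l,st,ce=cv2.connectedComponentsWithStats(roi)
for i in range(1,n):
    if st[i,4]>100: print("knob",st[i],ce[i]+[290,165])
# disc edges: wood vs disc, both sides
a=im.astype(int); m=((a[:,:,2]-a[:,:,0])<35)
L=[];
for v in range(40,190):
    row=m[v]
    # left boundary
    xs=[x for x in range(120,320) if row[x:x+6].all()]
    if xs: L.append((xs[0]-.5,v))
    xs=[x for x in range(500,330,-1) if row[x-5:x+1].all()]
    if xs and v<75: L.append((xs[0]+.5,v))
P=onplane("wrist",L,40,s)[:,:2]
f=least_squares(lambda p:np.hypot(*(P-p[:2]).T)-162,[530,5],loss='soft_l1');print(f.x,np.abs(f.fun).mean())
E
```

```text
knob [ 21  21  27  32 714] [323.93697479 201.79831933]
[534.83164435   9.6076725 ] 0.6659137024607242
```

View pics/d.png

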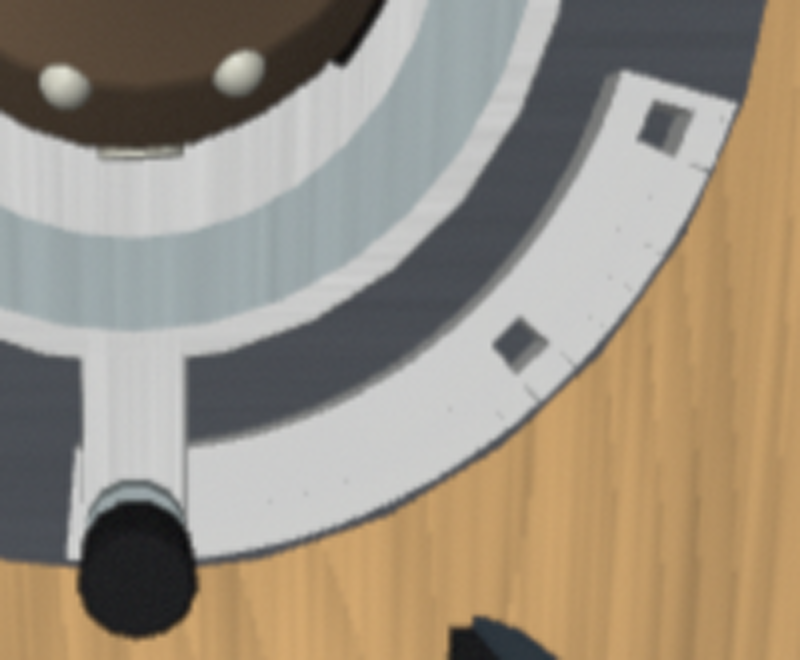

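```bash
python3 - <<'E'
from h import *
s=env.state()
c=np.array([534.8,9.6])
k=onplane("wrist",[[324.4,204.2]],130,s)[0,:2]
h=onplane("wrist",[[420,146.2],[456.3,92]],52,s)[:,:2]
for q in (k,*h): print(q,np.hypot(*(q-c)),np.arctan2(*(q-c)[::-1]))
# camera-only consistent rigid fit: unknown axis from 3 pts at r=140
from scipy.optimize import least_squares
Q=np.array([k,*h]);f=least_squares(lambda p:np.hypot(*(Q-p).T)-140,c);c2=f.x;print(c2,f.fun,[np.arctan2(*(q-c2)[::-1]) for q in Q])
print(env.state()['time_s'])
E
```

```text
[ 530.52031705 -130.49653978] 140.16189263091206 -1.6013349286468832
[631.85246987 -93.47105736] 141.572683705702 -0.8154634636641773
[665.90140881 -41.45682812] 140.69249834461155 -0.3713745190771187
[535.81318723   9.15061702] [-0.2525747   0.55159857 -0.41468953] [np.float64(-1.6086799329245915), np.float64(-0.8185198426800623), np.float64(-0.37100867766346096)]
2.4167
```

Emit:
arm_command --slide '[[1, 0.2, 0], [3, 0.2, 0], [5, 0.2, 0], [7, 0.2, 0], [8.5, 0.2, 0], [9.7, 0.2, 0], [10.5, 0.2, 0], [11.1, 0.2, 0], [11.4, 0.2, 0], [11.4, 0.2, 0], [11.4, 0.2, 0], [11.4, 0.2, 0], [11.4, 0.2, 0], [11.4, 0.2, 0], [11.4, 0.2, 0]]' --turn '[[0, 0, 0], [0, 0, 0], [0, 0, 0], [0, 0, 0], [0, 0, 0], [0, 0, 0], [0, 0, 0], [0, 0, 0], [0, 0, 0], [0, 0, 0], [0, 0, 0], [0, 0, 0], [0, 0, 0], [0, 0, 0], [0, 0, 0]]' --grip '[0, 0, 0, 0, 0, 0, 0, 0, 60, 100, 130, 145, 145, 145, 145]' --newtons 5

```text
time_s: 3.67
ee_pos: [530.5, -130.1, 108.3]
ee_rot: [69.3, 90.0, -23.0]
force: [0.5, 0.4, -0.6]
gripper_width: 47.5
```

```bash
python3 - <<'E'
from h import *
s=env.state(); print(s['ee_pos'],s['force'],s['gripper_width'])
p,d=env.grab_frame("wrist"); cv2.imwrite("pics/e_w.png",p[:,:,::-1])
cv2.imwrite("pics/e_w2.png",cv2.resize(p[130:330,220:420,::-1],None,fx=3,fy=3,interpolation=cv2.INTER_CUBIC))
p,d2=env.grab_frame("side"); cv2.imwrite("pics/e_s.png",cv2.resize(p[130:270,200:360,::-1],None,fx=4,fy=4))
E
```

```text
[ 530.46202063 -130.06532389  108.30425725] [ 0.4954054   0.38313341 -0.61367504] 47.528253867322825
```

View pics/e_w2.png

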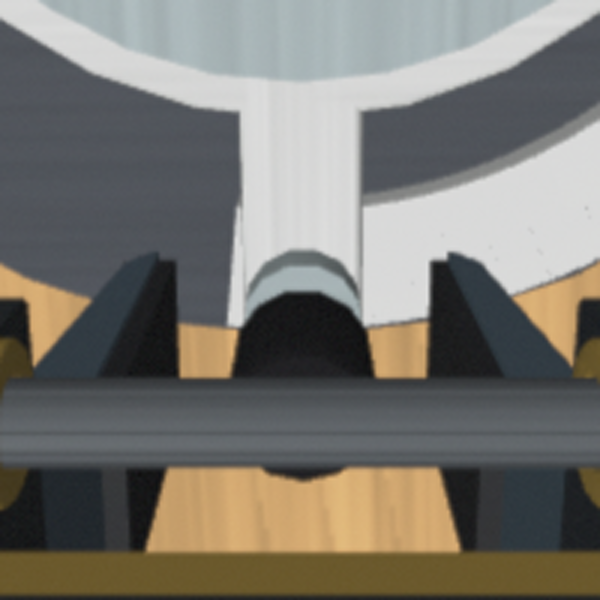

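View pics/e_s.png

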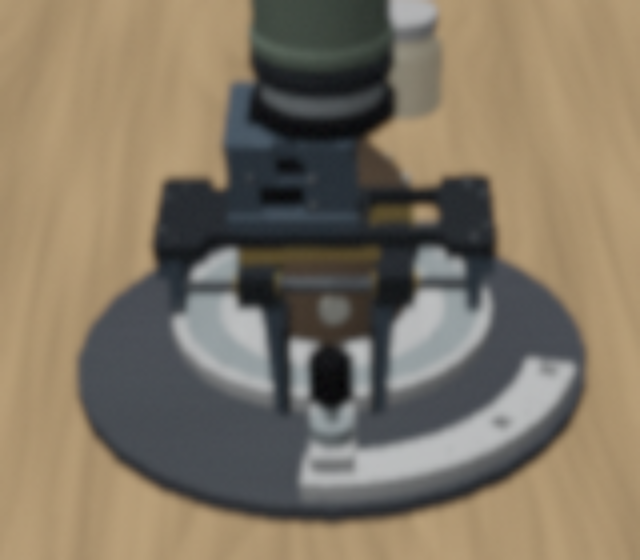

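Emit:
arm_command --slide '[[0, 0, 0], [0, 0, 0], [0, 0, 0], [0, 0, 0], [0, 0, 0], [0, 0, 0], [0, 0, 0], [0, 0, 0]]' --turn '[[0, 0, 0], [0, 0, 0], [0, 0, 0], [0, 0, 0], [0, 0, 0], [0, 0, 0], [0, 0, 0], [0, 0, 0]]' --grip '[160, 170, 180, 190, 200, 210, 210, 210]' --newtons 5

```text
time_s: 4.43
ee_pos: [530.3, -130.0, 107.9]
ee_rot: [61.0, 90.0, -31.3]
force: [0.4, -0.2, 0.6]
gripper_width: 26.0
```

```bash
python3 - <<'E'
from h import *
s=env.state(); print(s['ee_pos'],s['force'],s['torque'],s['gripper_width'])
E
```

```text
[ 530.32079595 -130.03341863  107.94265585] [ 0.4024872  -0.1670562   0.64202383] [-0.00662044 -0.1043323  -0.0057672 ] 26.04669027552472
```

Emit:
arm_command --slide '[[0, 0, 0], [0, 0, 0], [0, 0, 0], [-0.2, 0, 0], [-0.4, 0, 0], [-0.6, 0, 0], [-0.8, 0, 0], [-1.0, 0, 0], [-1.2, 0, 0], [-1.4, 0, 0], [-1.5, 0, 0], [-1.5, 0, 0], [-1.5, 0, 0]]' --turn '[[0, 0, 0], [0, 0, 0], [0, 0, 0], [0, 0, 0], [0, 0, 0], [0, 0, 0], [0, 0, 0], [0, 0, 0], [0, 0, 0], [0, 0, 0], [0, 0, 0], [0, 0, 0], [0, 0, 0]]' --grip '[215, 215, 215, 215, 215, 215, 215, 215, 215, 215, 215, 215, 215]' --newtons 30

```text
time_s: 5.52
ee_pos: [529.9, -129.9, 122.8]
ee_rot: [-96.8, 89.9, 171.0]
force: [0.2, 0.4, -9.5]
gripper_width: 24.9
```

```bash
python3 - <<'E'
from h import *
s=env.state(); print(s['ee_pos'],s['force'],s['torque'],s['gripper_width'])
print(Tw(s).round(4))
p,d=env.grab_frame("wrist")
cv2.imwrite("pics/f_w2.png",cv2.resize(p[130:330,220:420,::-1],None,fx=3,fy=3,interpolation=cv2.INTER_CUBIC))
p,d2=env.grab_frame("side"); cv2.imwrite("pics/f_s.png",cv2.resize(p[130:270,200:360,::-1],None,fx=4,fy=4))
E
```

```text
[ 529.88279742 -129.93364359  122.76707153] [ 0.2423335   0.38530398 -9.48602873] [-0.09905411 -0.20843541 -0.03605602] 24.905872482552567
[[-9.000000e-04  9.992000e-01 -3.900000e-02  5.298828e+02]
 [ 1.000000e-04 -3.900000e-02 -9.992000e-01 -1.299336e+02]
 [-1.000000e+00 -9.000000e-04 -1.000000e-04  1.227671e+02]
 [ 0.000000e+00  0.000000e+00  0.000000e+00  1.000000e+00]]
```

View pics/f_w2.png

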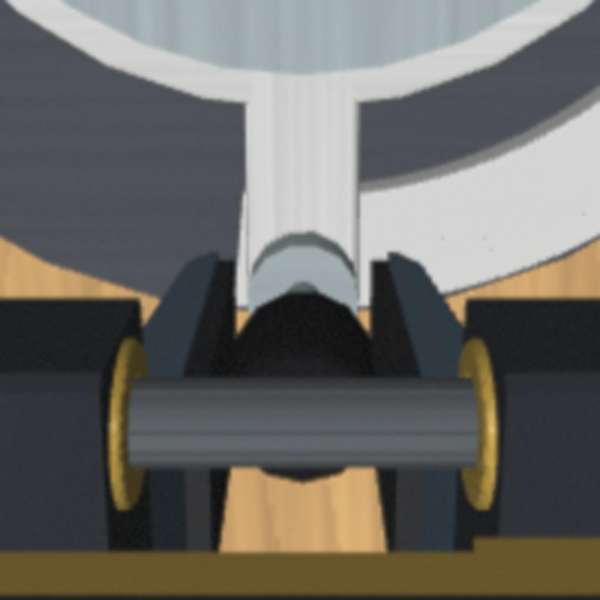

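View pics/f_s.png

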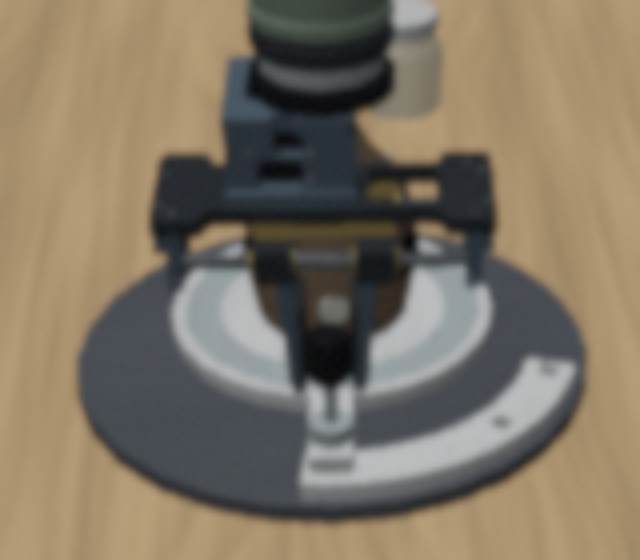

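```bash
cat > arc.py <<'E'
from h import *
import sys
c=np.array([534.9,9.9]); A0=-1.605
def arc(th0,th1,n,hold,s=None,up=None):
    """rows from wheel angle th0 to th1, tool currently at th0"""
    T=Tw(s or env.state()); T0=T[:3,:3]
    u=np.r_[(1-np.cos(np.pi*np.arange(1,n+1)/n))/2,np.ones(hold)]
    th=th0+(th1-th0)*u
    p=lambda t:np.c_[c[0]+140*np.cos(A0+t),c[1]+140*np.sin(A0+t),0*t]
    d=(p(th)-p(np.array([th0])))@T0/10
    print([[0 if i==0 else round(float(x),2) for i,x in enumerate(r)] for r in d]); print([[round(-float(t-th0),3),0,0] for t in th])
E
python3 -c "
from arc import *
arc(0,0.70,18,2)"
```

```text
[[0, 0.07, -0.0], [0, 0.3, -0.0], [0, 0.66, -0.02], [0, 1.14, -0.05], [0, 1.75, -0.12], [0, 2.44, -0.23], [0, 3.19, -0.38], [0, 3.99, -0.6], [0, 4.8, -0.87], [0, 5.58, -1.19], [0, 6.33, -1.55], [0, 7.01, -1.92], [0, 7.6, -2.29], [0, 8.1, -2.63], [0, 8.49, -2.92], [0, 8.78, -3.15], [0, 8.95, -3.29], [0, 9.0, -3.34], [0, 9.0, -3.34], [0, 9.0, -3.34]]
[[-0.005, 0, 0], [-0.021, 0, 0], [-0.047, 0, 0], [-0.082, 0, 0], [-0.125, 0, 0], [-0.175, 0, 0], [-0.23, 0, 0], [-0.289, 0, 0], [-0.35, 0, 0], [-0.411, 0, 0], [-0.47, 0, 0], [-0.525, 0, 0], [-0.575, 0, 0], [-0.618, 0, 0], [-0.653, 0, 0], [-0.679, 0, 0], [-0.695, 0, 0], [-0.7, 0, 0], [-0.7, 0, 0], [-0.7, 0, 0]]
```

Emit:
arm_command --slide '[[0, 0.07, 0], [0, 0.3, 0], [0, 0.66, -0.02], [0, 1.14, -0.05], [0, 1.75, -0.12], [0, 2.44, -0.23], [0, 3.19, -0.38], [0, 3.99, -0.6], [0, 4.8, -0.87], [0, 5.58, -1.19], [0, 6.33, -1.55], [0, 7.01, -1.92], [0, 7.6, -2.29], [0, 8.1, -2.63], [0, 8.49, -2.92], [0, 8.78, -3.15], [0, 8.95, -3.29], [0, 9.0, -3.34], [0, 9.0, -3.34], [0, 9.0, -3.34]]' --turn '[[-0.005, 0, 0], [-0.021, 0, 0], [-0.047, 0, 0], [-0.082, 0, 0], [-0.125, 0, 0], [-0.175, 0, 0], [-0.23, 0, 0], [-0.289, 0, 0], [-0.35, 0, 0], [-0.411, 0, 0], [-0.47, 0, 0], [-0.525, 0, 0], [-0.575, 0, 0], [-0.618, 0, 0], [-0.653, 0, 0], [-0.679, 0, 0], [-0.695, 0, 0], [-0.7, 0, 0], [-0.7, 0, 0], [-0.7, 0, 0]]' --grip '[215, 215, 215, 215, 215, 215, 215, 215, 215, 215, 215, 215, 215, 215, 215, 215, 215, 215, 215, 215]'

```text
time_s: 7.28
ee_pos: [621.0, -99.7, 122.7]
ee_rot: [-166.0, 89.9, 141.9]
force: [-2.9, 2.9, -9.6]
gripper_width: 25.0
```

```bash
python3 - <<'E'
from arc import *
s=env.state(); print(s['ee_pos'],s['force'],s['torque'],s['gripper_width'],s['qpos'])
q=s['ee_pos'][:2]-c; print(np.hypot(*q),np.arctan2(q[1],q[0])-A0)
p,d=env.grab_frame("wrist"); cv2.imwrite("pics/g_w.png",p[:,:,::-1])
cv2.imwrite("pics/g_w2.png",cv2.resize(p[130:330,220:420,::-1],None,fx=3,fy=3,interpolation=cv2.INTER_CUBIC))
p,d2=env.grab_frame("side"); cv2.imwrite("pics/g_s.png",cv2.resize(p[130:270,200:360,::-1],None,fx=4,fy=4))
E
```

```text
[620.97261288 -99.67788627 122.66774858] [-2.87693168  2.93085172 -9.62309881] [0.5236789  0.26476287 0.13150237] 24.971973156233332 [-1.01891044e+01  2.73138656e+01  9.03280680e+01  4.78638854e-02
  6.24381378e+01 -4.80764810e+01]
139.34061808094464 0.7000357949678278
```

View pics/g_w.png

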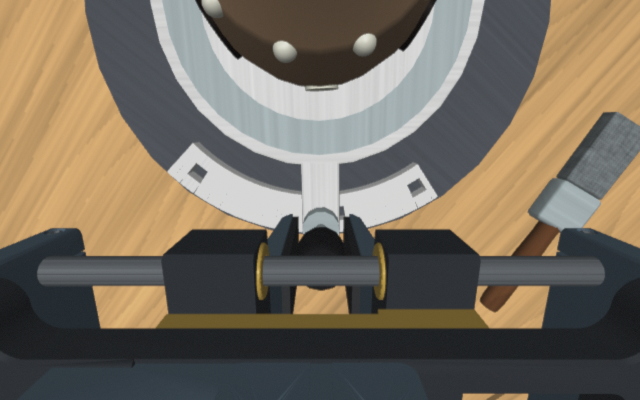

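View pics/g_s.png

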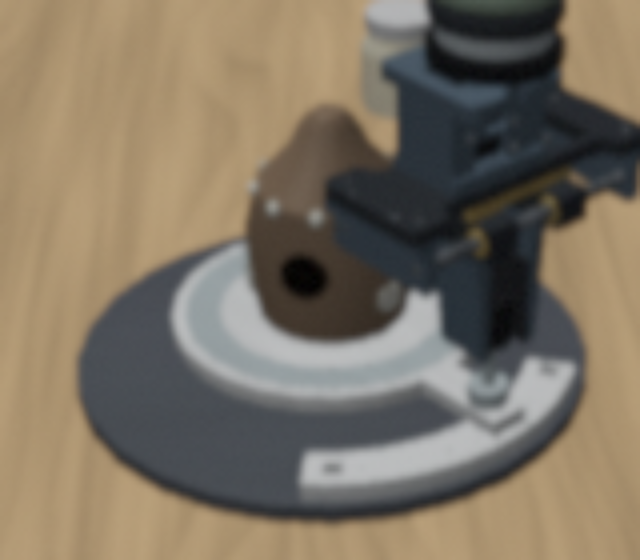

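Emit:
arm_command --slide '[[0.1, 0, -0.03], [0.2, 0, -0.06], [0.3, 0, -0.06], [0.36, 0, -0.06], [0.4, 0, -0.06], [0.4, 0, -0.06], [0.4, 0, -0.06]]' --turn '[[0, 0, 0], [0, 0, 0], [0, 0, 0], [0, 0, 0], [0, 0, 0], [0, 0, 0], [0, 0, 0]]' --grip '[215, 215, 215, 215, 215, 215, 215]'

```text
time_s: 7.97
ee_pos: [621.0, -99.7, 118.9]
ee_rot: [-125.0, 90.0, -177.2]
force: [-3.4, 3.4, -9.6]
gripper_width: 25.1
```

```bash
python3 - <<'E'
from arc import *
s=env.state(); print(s['ee_pos'],s['force'],s['torque'],s['gripper_width'])
E
```

```text
[620.99443883 -99.69998327 118.88259576] [-3.38318028  3.39988175 -9.58691154] [0.48922618 0.41273175 0.15746481] 25.089519950172807
```

Emit:
arm_command --slide '[[0.03, 0, 0], [0.05, 0, 0], [0.05, 0, 0], [0.05, 0, 0]]' --turn '[[0, 0, 0], [0, 0, 0], [0, 0, 0], [0, 0, 0]]' --grip '[215, 215, 215, 215]'

```text
time_s: 8.3
ee_pos: [621.0, -99.7, 118.4]
ee_rot: [-112.3, 90.0, -164.5]
force: [-3.6, 2.6, -9.3]
gripper_width: 25.2
```

```bash
python3 - <<'E'
from arc import *
s=env.state(); print(s['ee_pos'],s['force'],s['torque'],s['gripper_width'])
E
```

```text
[621.01601126 -99.70461797 118.42411874] [-3.59599703  2.64817087 -9.34201958] [0.47353857 0.47633223 0.08974872] 25.205595863035285
```

Emit:
arm_command --slide '[[0.03, 0, 0], [0.03, 0, 0], [0.03, 0, 0], [0.03, 0, 0]]' --turn '[[0, 0, 0], [0, 0, 0], [0, 0, 0], [0, 0, 0]]' --grip '[215, 215, 215, 215]'

```text
time_s: 8.63
ee_pos: [621.0, -99.7, 118.1]
ee_rot: [-117.8, 90.0, -169.9]
force: [-4.1, 3.3, -8.5]
gripper_width: 25.2
```

```bash
python3 - <<'E'
from arc import *
s=env.state(); print(s['ee_pos'],s['force'],s['torque'],s['gripper_width'])
p,d=env.grab_frame("wrist"); cv2.imwrite("pics/i_w2.png",cv2.resize(p[150:300,240:400,::-1],None,fx=4,fy=4,interpolation=cv2.INTER_CUBIC))
E
```

```text
[621.02637184 -99.69998366 118.09384687] [-4.14824656  3.31030448 -8.47165181] [0.55597136 0.61059467 0.10462526] 25.180907468083912
```

View pics/i_w2.png

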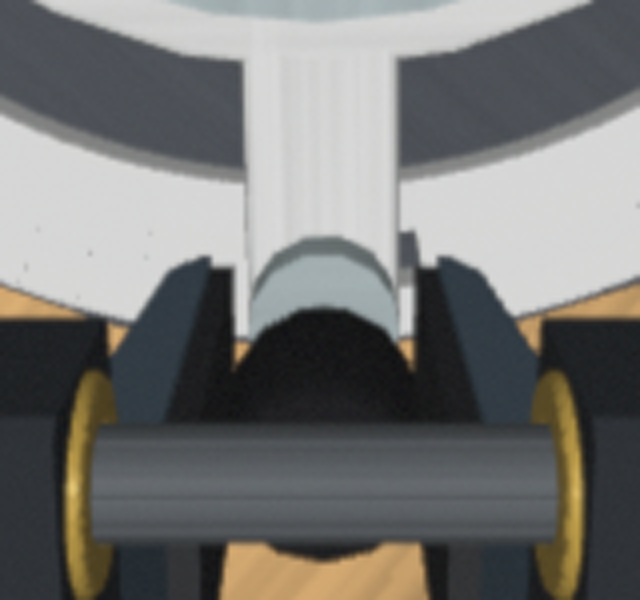

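Emit:
arm_command --slide '[[0, 0, 0], [0, 0, 0], [0, 0, 0], [0, 0, 0], [0, 0, 0], [0, 0, 0]]' --turn '[[0, 0, 0], [0, 0, 0], [0, 0, 0], [0, 0, 0], [0, 0, 0], [0, 0, 0]]' --grip '[185, 180, 175, 170, 170, 170]' --newtons 5

```text
time_s: 9.18
ee_pos: [622.6, -100.1, 119.4]
ee_rot: [38.4, 89.8, -13.7]
force: [-0.2, 0.5, 0.6]
gripper_width: 29.9
```

```bash
python3 - <<'E'
from arc import *
s=env.state(); print(s['ee_pos'],s['force'],s['torque'],s['gripper_width'])
q=s['ee_pos'][:2]-c; print(np.hypot(*q),np.arctan2(q[1],q[0])-A0); print(Tw(s).round(4))
p,d=env.grab_frame("wrist"); cv2.imwrite("pics/j_w2.png",cv2.resize(p[150:300,240:400,::-1],None,fx=4,fy=4,interpolation=cv2.INTER_CUBIC))
E
```

```text
[ 622.57400207 -100.10928451  119.40231744] [-0.18292459  0.53298841  0.59765609] [ 0.06977435 -0.14984083 -0.05698753] 29.948893327076654
140.67257486320705 0.707093780239547
[[ 3.900000e-03  7.894000e-01  6.138000e-01  6.225740e+02]
 [-1.000000e-03  6.139000e-01 -7.894000e-01 -1.001093e+02]
 [-1.000000e+00  2.500000e-03  3.100000e-03  1.194023e+02]
 [ 0.000000e+00  0.000000e+00  0.000000e+00  1.000000e+00]]
```

View pics/j_w2.png

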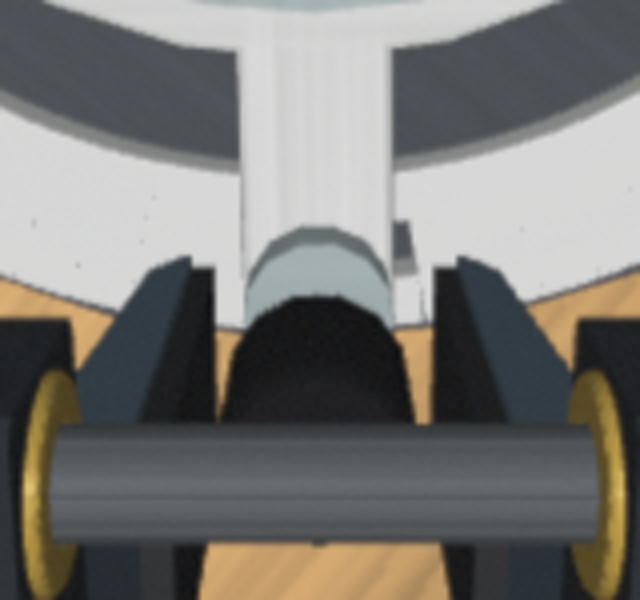

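```bash
python3 -c "
from arc import *
arc(0.707,0.764,9,2)"
```

```text
[[0, 0.02, -0.0], [0, 0.09, -0.0], [0, 0.2, -0.0], [0, 0.33, -0.01], [0, 0.47, -0.01], [0, 0.6, -0.02], [0, 0.7, -0.03], [0, 0.77, -0.03], [0, 0.8, -0.03], [0, 0.8, -0.03], [0, 0.8, -0.03]]
[[-0.002, 0, 0], [-0.007, 0, 0], [-0.014, 0, 0], [-0.024, 0, 0], [-0.033, 0, 0], [-0.043, 0, 0], [-0.05, 0, 0], [-0.055, 0, 0], [-0.057, 0, 0], [-0.057, 0, 0], [-0.057, 0, 0]]
```

Emit:
arm_command --slide '[[0, 0.02, 0], [0, 0.09, 0], [0, 0.2, 0], [0, 0.33, -0.01], [0, 0.47, -0.01], [0, 0.6, -0.02], [0, 0.7, -0.03], [0, 0.77, -0.03], [0, 0.8, -0.03], [0, 0.8, -0.03], [0, 0.8, -0.03]]' --turn '[[-0.002, 0, 0], [-0.007, 0, 0], [-0.014, 0, 0], [-0.024, 0, 0], [-0.033, 0, 0], [-0.043, 0, 0], [-0.05, 0, 0], [-0.055, 0, 0], [-0.057, 0, 0], [-0.057, 0, 0], [-0.057, 0, 0]]' --grip '[170, 170, 170, 170, 170, 170, 170, 170, 170, 170, 170]'

```text
time_s: 10.15
ee_pos: [624.8, -96.3, 118.0]
ee_rot: [-102.3, 89.6, -151.1]
force: [-6.1, -4.6, 2.9]
gripper_width: 30.9
```

```bash
cat > chk.py <<'E'
from arc import *
import sys
n=sys.argv[1]
s=env.state(); print(s['time_s'],s['ee_pos'],s['force'],s['gripper_width'])
q=s['ee_pos'][:2]-c; print(np.hypot(*q),np.arctan2(q[1],q[0])-A0)
T=Tw(s); print("tool force",T[:3,:3].T@s['force'])
p,d=env.grab_frame("wrist"); a=cv2.resize(p[150:300,240:400,::-1],None,fx=2.5,fy=2.5,interpolation=cv2.INTER_CUBIC)
p,d2=env.grab_frame("side"); b=cv2.resize(p[150:270,250:378,::-1],(400,375))
cv2.imwrite(f"pics/{n}.png",np.hstack([a,b]))
E
python3 chk.py k1
```

```text
10.15 [624.81750165 -96.30882629 117.96924259] [-6.09411578 -4.61817587  2.87885079] 30.860176454363465
139.15987886068186 0.7367266315363716
tool force [-2.82978898 -7.64525952 -0.5439473 ]
```

View pics/k1.png

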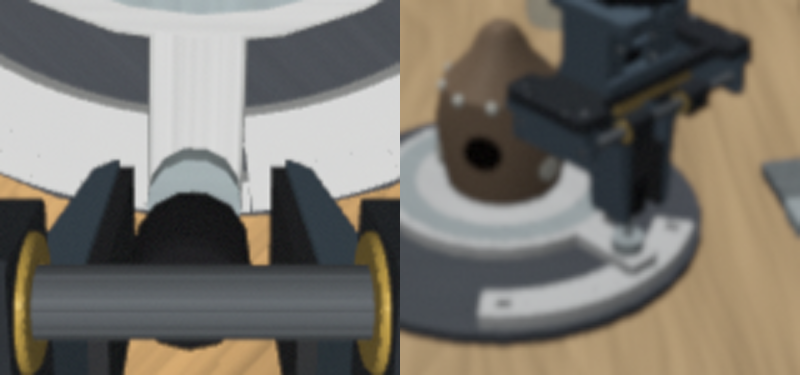

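```bash
python3 - <<'E'
from arc import *
s=env.state(); print(s['time_s'],s['ee_pos'],s['force'])
p,d=env.grab_frame("wrist"); cv2.imwrite("pics/l_w.png",p[:,:,::-1])
c0=np.array([534.9,9.9])
P=[[*(c0+140*np.array([np.cos(A0+t),np.sin(A0+t)])),52] for t in (0,.789,1.237)]
print(project("wrist",P,s))
a=p[100:300,160:480,::-1].copy()
a=cv2.resize(a,None,fx=2.5,fy=2.5,interpolation=cv2.INTER_CUBIC)
cv2.imwrite("pics/l_w2.png",a)
p,d2=env.grab_frame("side"); cv2.imwrite("pics/l_s.png",cv2.resize(p[180:250,290:370,::-1],None,fx=8,fy=8,interpolation=cv2.INTER_CUBIC))
E
```

```text
10.25 [624.82083942 -96.33256783 117.98905167] [-6.3895996  -6.45086679  3.68284003]
[[192.05745818 164.87083498]
 [330.8540538  215.16767923]
 [412.54773232 194.63824516]]
```

View pics/l_w2.png

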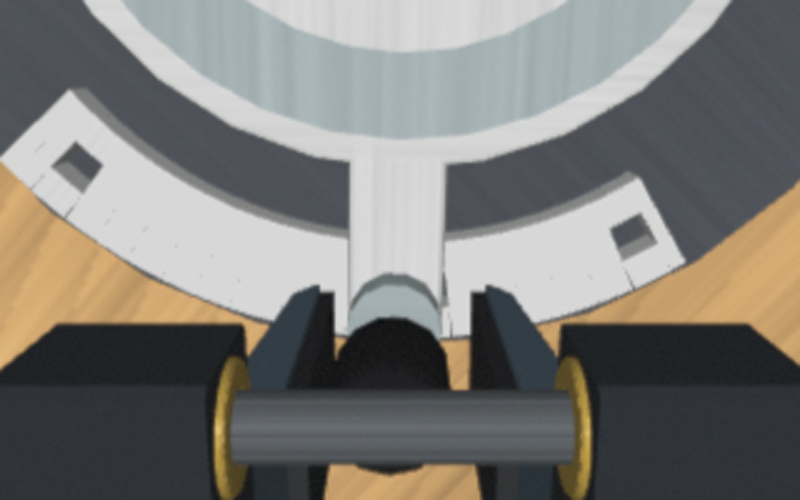

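View pics/l_s.png

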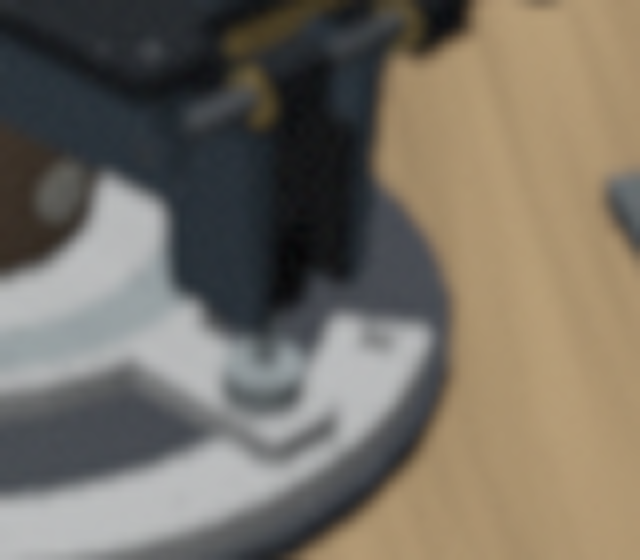

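```bash
python3 - <<'E'
from arc import *
s=env.state()
for z in (74,80,86):
  for px in ([318.8,164],[318.6,180],[317.8,196]):
    q=onplane("wrist",[px],z,s)[0,:2]-c; print(z,px,np.hypot(*q),np.arctan2(q[1],q[0])-A0)
# check for home pic c_w: with s? skip
print(Tw(s).round(3))
E
```

```text
74 [318.8, 164] 98.34827603918028 0.7149238688114641
74 [318.6, 180] 108.94193122877599 0.7173579289890721
74 [317.8, 196] 119.82123635027348 0.7160618112842572
80 [318.8, 164] 97.51525242740992 0.7153349227777249
80 [318.6, 180] 107.8008602086749 0.7176839800404546
80 [317.8, 196] 118.36367324050914 0.716380969154819
86 [318.8, 164] 96.6822455762677 0.7157530600348764
86 [318.6, 180] 106.65980089401421 0.7180170073942118
86 [317.8, 196] 116.90612248811647 0.7167080853901405
[[-6.00000e-03  7.52000e-01  6.59000e-01  6.24794e+02]
 [-3.00000e-03  6.59000e-01 -7.52000e-01 -9.63210e+01]
 [-1.00000e+00 -6.00000e-03 -1.00000e-03  1.17942e+02]
 [ 0.00000e+00  0.00000e+00  0.00000e+00  1.00000e+00]]
```

Emit:
arm_command --slide '[[0, -0.3, 0], [0, -0.6, 0], [0, -0.66, 0.01], [0, -0.66, 0.01], [0, -0.66, 0.01], [0, -0.66, 0.01], [0, -0.66, 0.01], [0, -0.66, 0.01]]' --turn '[[0.02, 0, 0], [0.04, 0, 0], [0.047, 0, 0], [0.047, 0, 0], [0.047, 0, 0], [0.047, 0, 0], [0.047, 0, 0], [0.047, 0, 0]]' --grip '[170, 170, 170, 170, 170, 170, 170, 170]'

```text
time_s: 11.02
ee_pos: [622.5, -98.8, 118.1]
ee_rot: [48.7, 90.0, -2.8]
force: [0.5, 0.8, -0.7]
gripper_width: 30.8
```

```bash
python3 chk.py m1
```

```text
11.0167 [622.51150639 -98.84550303 118.113638  ] [ 0.48984196  0.75262756 -0.71738656] 30.82100518466706
139.64727165866873 0.7123841129931942
tool force [ 0.71745587  0.85158159 -0.28478541]
```

View pics/m1.png

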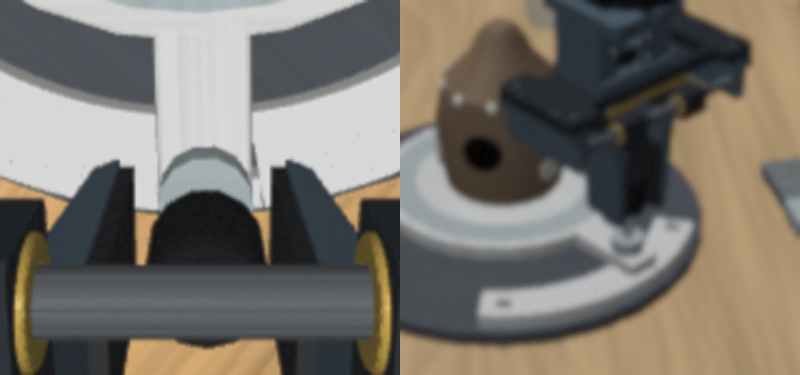

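Emit:
arm_command --slide '[[0, 0.1, 0], [0, 0.1, 0], [0, 0.1, 0], [0, 0.1, 0], [0, 0.1, 0], [0, 0.1, 0], [0, 0.1, 0]]' --turn '[[-0.007, 0, 0], [-0.007, 0, 0], [-0.007, 0, 0], [-0.007, 0, 0], [-0.007, 0, 0], [-0.007, 0, 0], [-0.007, 0, 0]]' --grip '[175, 180, 190, 200, 210, 215, 215]' --newtons 5

```text
time_s: 11.7
ee_pos: [623.2, -98.4, 118.1]
ee_rot: [-11.1, 90.0, -62.2]
force: [0.5, 0.2, 0.1]
gripper_width: 25.7
```

Emit:
arm_command --slide '[[0, 0, 0], [0, 0, 0], [-0.1, 0, 0], [-0.2, 0, 0], [-0.3, 0, 0], [-0.3, 0, 0], [-0.3, 0, 0], [-0.3, 0, 0], [-0.3, 0, 0]]' --turn '[[0, 0, 0], [0, 0, 0], [0, 0, 0], [0, 0, 0], [0, 0, 0], [0, 0, 0], [0, 0, 0], [0, 0, 0], [0, 0, 0]]' --grip '[220, 220, 220, 220, 220, 220, 220, 220, 220]' --newtons 30

```text
time_s: 12.45
ee_pos: [622.9, -98.5, 120.8]
ee_rot: [-111.7, 90.0, -162.8]
force: [2.0, -1.7, -9.4]
gripper_width: 25.3
```

```bash
python3 chk.py n1; python3 -c "
from arc import *
arc(.719,.789,8,4)"
```

```text
12.45 [622.92525739 -98.46643541 120.7548268 ] [ 1.98803334 -1.69549658 -9.38177841] 25.307124439453833
139.61278689040077 0.7163953086323419
tool force [9.38067568 0.49164103 2.57020703]
[[0, 0.04, -0.0], [0, 0.14, -0.0], [0, 0.3, -0.01], [0, 0.49, -0.01], [0, 0.68, -0.02], [0, 0.84, -0.03], [0, 0.94, -0.04], [0, 0.98, -0.04], [0, 0.98, -0.04], [0, 0.98, -0.04], [0, 0.98, -0.04], [0, 0.98, -0.04]]
[[-0.003, 0, 0], [-0.01, 0, 0], [-0.022, 0, 0], [-0.035, 0, 0], [-0.048, 0, 0], [-0.06, 0, 0], [-0.067, 0, 0], [-0.07, 0, 0], [-0.07, 0, 0], [-0.07, 0, 0], [-0.07, 0, 0], [-0.07, 0, 0]]
```

View pics/n1.png

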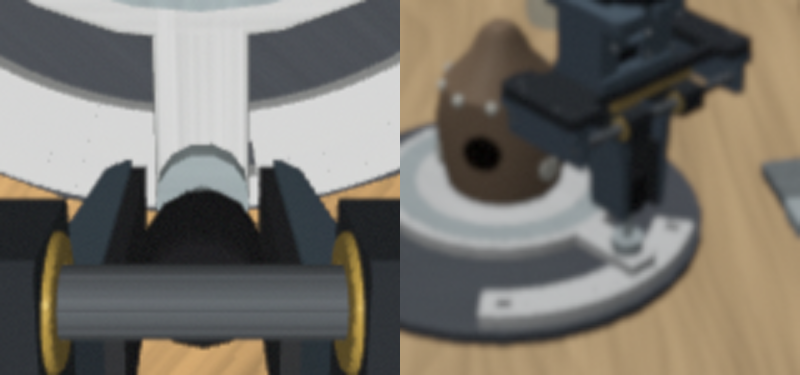

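Emit:
arm_command --slide '[[0, 0.04, 0], [0, 0.14, 0], [0, 0.3, -0.01], [0, 0.49, -0.01], [0, 0.68, -0.02], [0, 0.84, -0.03], [0, 0.94, -0.04], [0, 0.98, -0.04], [0, 0.98, -0.04], [0, 0.98, -0.04], [0, 0.98, -0.04], [0, 0.98, -0.04]]' --turn '[[-0.003, 0, 0], [-0.01, 0, 0], [-0.022, 0, 0], [-0.035, 0, 0], [-0.048, 0, 0], [-0.06, 0, 0], [-0.067, 0, 0], [-0.07, 0, 0], [-0.07, 0, 0], [-0.07, 0, 0], [-0.07, 0, 0], [-0.07, 0, 0]]' --grip '[220, 220, 220, 220, 220, 220, 220, 220, 220, 220, 220, 220]'

```text
time_s: 13.55
ee_pos: [630.5, -91.7, 121.1]
ee_rot: [135.4, 90.0, 88.2]
force: [1.4, -2.3, -8.7]
gripper_width: 25.4
```

```bash
python3 - <<'E'
from arc import *
s=env.state(); print(s['time_s'],s['ee_pos'],s['force'],s['gripper_width'])
q=s['ee_pos'][:2]-c; print(np.hypot(*q),np.arctan2(q[1],q[0])-A0)
P=[[*(c+140*np.array([np.cos(A0+t),np.sin(A0+t)])),52] for t in (0,.789,1.237)]
print(project("wrist",P,s))
p,d=env.grab_frame("wrist"); 
cv2.imwrite("pics/o_w2.png",cv2.resize(p[100:300,160:480,::-1],None,fx=2.5,fy=2.5,interpolation=cv2.INTER_CUBIC))
E
```

```text
13.55 [630.51834624 -91.69225865 121.11064429] [ 1.36702801 -2.26195326 -8.72474383] 25.387166075632532
139.51292110538017 0.7893190524318685
[[183.8028619  159.98178678]
 [320.47814698 213.51390306]
 [401.26800978 195.36055457]]
```

View pics/o_w2.png

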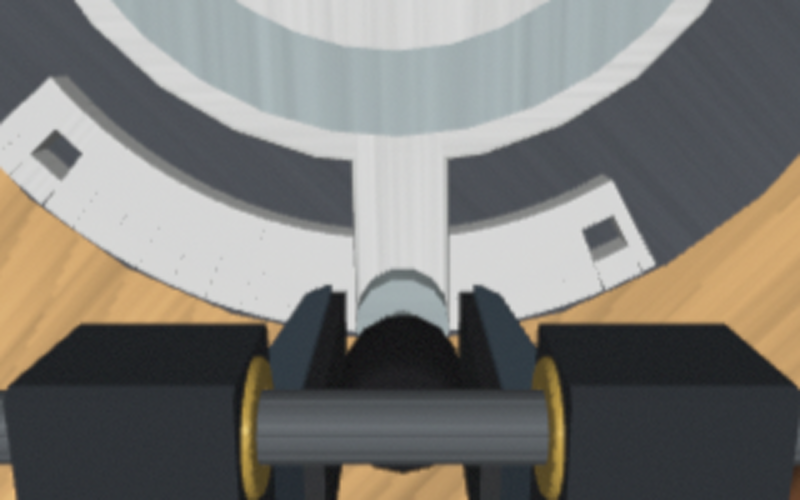

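Emit:
arm_command --slide '[[0.1, 0, 0], [0.2, 0, 0], [0.26, 0, 0], [0.3, 0, 0], [0.33, 0, 0], [0.36, 0, 0], [0.36, 0, 0], [0.36, 0, 0]]' --turn '[[0, 0, 0], [0, 0, 0], [0, 0, 0], [0, 0, 0], [0, 0, 0], [0, 0, 0], [0, 0, 0], [0, 0, 0]]' --grip '[220, 220, 220, 220, 220, 220, 220, 220]'

```text
time_s: 14.27
ee_pos: [630.5, -91.8, 117.6]
ee_rot: [154.3, 90.0, 107.1]
force: [1.4, 0.1, -6.7]
gripper_width: 25.1
```

```bash
python3 - <<'E'
from arc import *
s=env.state(); print(s['time_s'],s['ee_pos'],s['force'],s['gripper_width'])
q=s['ee_pos'][:2]-c; print(np.hypot(*q),np.arctan2(q[1],q[0])-A0)
E
```

```text
14.2667 [630.51375548 -91.81347053 117.55268207] [ 1.35528285  0.05832513 -6.71836766] 25.05531390924559
139.59806705628742 0.7887000018104674
```

Emit:
arm_command --slide '[[0.04, 0, 0], [0.08, 0, 0], [0.1, 0, 0], [0.1, 0, 0], [0.1, 0, 0]]' --turn '[[0, 0, 0], [0, 0, 0], [0, 0, 0], [0, 0, 0], [0, 0, 0]]' --grip '[220, 220, 220, 220, 220]'

```text
time_s: 14.68
ee_pos: [630.5, -91.8, 116.5]
ee_rot: [-138.6, 90.0, 174.2]
force: [1.3, 0.5, -8.1]
gripper_width: 25.4
```

```bash
python3 - <<'E'
from arc import *
s=env.state(); print(s['time_s'],s['ee_pos'],s['force'],s['gripper_width'])
q=s['ee_pos'][:2]-c; print(np.hypot(*q),np.arctan2(q[1],q[0])-A0)
E
```

```text
14.6833 [630.48317791 -91.84270572 116.50042603] [ 1.28592279  0.50256453 -8.05377082] 25.38453369527731
139.59843146560846 0.7883969672706468
```

Pin is entering the hole (still full spring pull at 8.4 mm lift, little side force). Lower it further.

Emit:
arm_command --slide '[[0.1, 0, 0], [0.2, 0, 0], [0.3, 0, 0], [0.4, 0, 0], [0.5, 0, 0], [0.6, 0, 0], [0.68, 0, 0], [0.72, 0, 0], [0.72, 0, 0], [0.72, 0, 0]]' --turn '[[0, 0, 0], [0, 0, 0], [0, 0, 0], [0, 0, 0], [0, 0, 0], [0, 0, 0], [0, 0, 0], [0, 0, 0], [0, 0, 0], [0, 0, 0]]' --grip '[220, 220, 220, 220, 220, 220, 220, 220, 220, 220]'

```text
time_s: 15.52
ee_pos: [630.5, -91.8, 109.4]
ee_rot: [-170.4, 90.0, 142.5]
force: [-0.6, 0.9, -6.6]
gripper_width: 24.9
```

```bash
python3 chk.py p1
```

```text
15.5167 [630.52480832 -91.84015607 109.35688657] [-0.60614873  0.92638995 -6.64298974] 24.91044547852275
139.62508128192908 0.7886267755433547
tool force [ 6.64302059  0.18575565 -1.0911918 ]
```

View pics/p1.png

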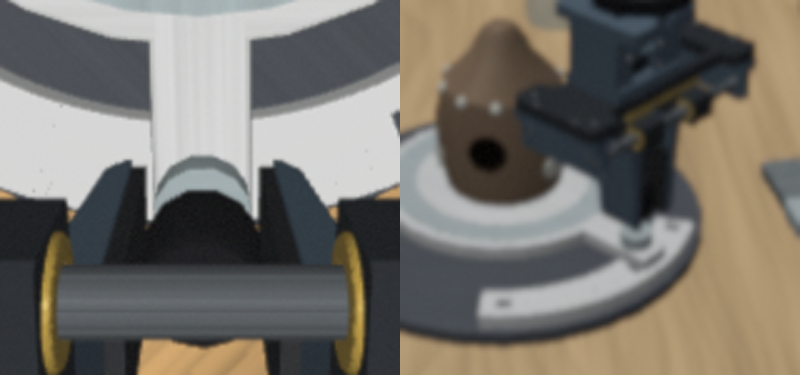

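Emit:
arm_command --slide '[[0, 0, 0], [0, 0, 0], [0, 0, 0], [0, 0, 0], [0, 0, 0], [0, 0, 0], [0, 0, 0], [0, 0, 0]]' --turn '[[0, 0, 0], [0, 0, 0], [0, 0, 0], [0, 0, 0], [0, 0, 0], [0, 0, 0], [0, 0, 0], [0, 0, 0]]' --grip '[185, 175, 165, 155, 145, 130, 110, 100]' --newtons 5

```text
time_s: 16.28
ee_pos: [630.6, -91.9, 109.5]
ee_rot: [24.0, 90.0, -23.2]
force: [-1.1, -0.3, 0.0]
gripper_width: 54.1
```

```bash
python3 chk.py q1
```

```text
16.2833 [630.63133953 -91.94796435 109.53553453] [-1.11250349 -0.33849725  0.0089067 ] 54.148381590737756
139.77659750951918 0.7886538992809592
tool force [-0.00927354 -1.04577525 -0.50851928]
```

View pics/q1.png

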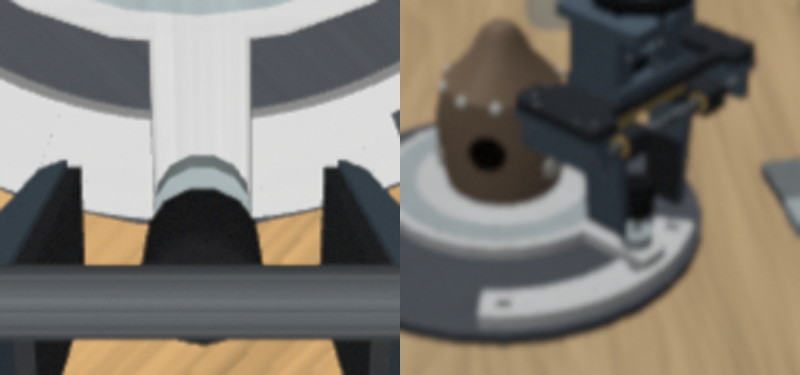

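Released. Retreat straight up.

Emit:
arm_command --slide '[[-0.5, 0, 0], [-1.5, 0, 0], [-3, 0, 0], [-5, 0, 0], [-7, 0, 0], [-9, 0, 0], [-11, 0, 0], [-13, 0, 0], [-14.5, 0, 0], [-15, 0, 0], [-15, 0, 0], [-15, 0, 0], [-15, 0, 0]]' --turn '[[0, 0, 0], [0, 0, 0], [0, 0, 0], [0, 0, 0], [0, 0, 0], [0, 0, 0], [0, 0, 0], [0, 0, 0], [0, 0, 0], [0, 0, 0], [0, 0, 0], [0, 0, 0], [0, 0, 0]]' --grip '[60, 60, 60, 60, 60, 60, 60, 60, 60, 60, 60, 60, 60]'

```text
time_s: 17.47
ee_pos: [629.9, -91.8, 258.1]
ee_rot: [-139.4, 89.9, 173.5]
force: [-0.8, -0.7, -0.2]
gripper_width: 69.9
```

```bash
python3 - <<'E'
from arc import *
s=env.state(); print(s['time_s'],s['ee_pos'],s['force'])
p,d=env.grab_frame("wrist"); cv2.imwrite("pics/r_w.png",p[:,:,::-1])
p,d2=env.grab_frame("side"); cv2.imwrite("pics/r_s.png",cv2.resize(p[140:270,210:380,::-1],None,fx=4,fy=4,interpolation=cv2.INTER_CUBIC))
# knob top depth
dd=d[170:235,290:350]; g=p
print(env.search_frame("side","knob")[:1])
T,cc=wfc("wrist",s)
ys,xs=np.mgrid[150:240,280:360]; z=d[150:240,280:360]; K=cc['K']
X=np.stack([(xs-K[0,2])/K[0,0]*z,-(ys-K[1,2])/K[1,1]*z,-z,np.ones_like(z)],-1)@T.T
H=X[...,2]; m=(H>105)&(H<160); print("knob top pts",m.sum(),np.percentile(H[m],[50,80,95]) if m.any() else None, X[m][:,:2].mean(0))
q=X[m][:,:2].mean(0)-c; print(np.hypot(*q),np.arctan2(q[1],q[0])-A0)
E
```

```text
17.4667 [629.89547717 -91.78133532 258.11420798] [-0.77490231 -0.70286823 -0.16825348]
[{'point': [628.1, -98.2, 117.9], 'p': 0.52}]
knob top pts 644 [129.04299575 129.79913413 130.3489887 ] [629.80253019 -91.19092536]
138.65736701537764 0.7880378240430991
```

View pics/r_w.png

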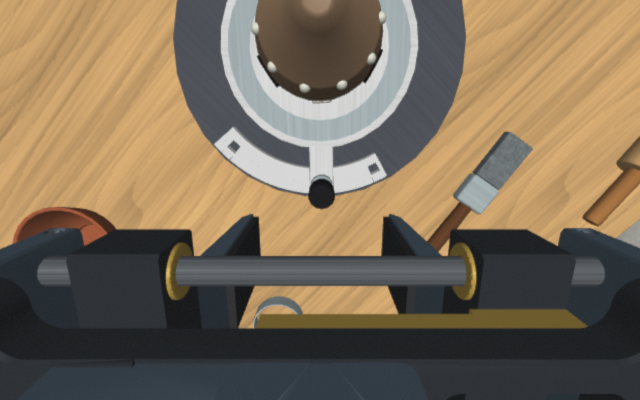

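View pics/r_s.png

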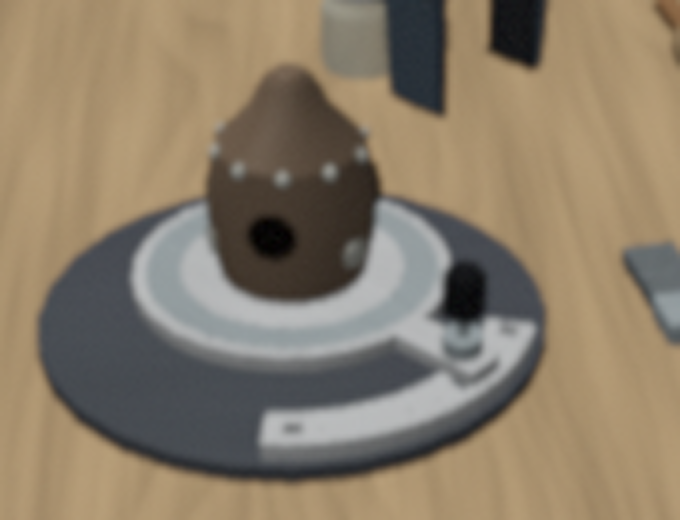

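```bash
python3 -c "
from workcell import env
print(env.job_done())"
```

```text
the job is handed in; nothing more can be done
None
```

The wheel is now in its next decorating position, with the pin seated in the very next hole at a wheel angle of about 0.79 rad. I let go, raised the arm clear and handed the job in at about 17.6 s.

- **What I did:** I gripped the knob, drew the pin about 15 mm and swung the wheel to about 0.70 rad. After a try at sliding the pin in (see the last point), I re-gripped, lifted the pin clear and moved to where the cameras put the hole. I then lowered it slowly: the spring pull stayed at 7–8 N and side force at about 1.5 N as it passed below track height. I let go about 1.3 mm above home for the spring to finish.
- **Pin home:** The last wrist view puts the knob top at about 130 mm, the height it has when fully home (about 140 mm if it were resting on the track). The knob angle reads 0.788 rad. The starting hole and the third hole are both visible and open, so the pin is in the middle one.
- **Lantern:** It still stands in the middle, and its mark still lines up with the wheel's arm. I did not touch it. The bowl, cutter, brush and jar still show in the last views; I never went near them.
- **One step that did not go as planned:** I first let the pin rest on the track and nudged the open fingers against the knob. The wheel moved only about 0.02 rad, with 7–9 N of side force and about 3–4 N of downward drag on the knob as the arm settled. So the pin pressed on the track with a few newtons more than its spring for about a second before I backed off.

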